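Check piston dispensers and reject the blocked one

ROBOT

A 6-joint arm with a two-finger parallel gripper is mounted at the origin on a cart in front of the work surface, level with it; the furniture and walls round the work are solid. World frame = base frame: x ahead of the robot, y to its left, z up, the work surface at z = 0. Lengths are in mm, angles in rad, forces in N, time in s.
With the tool pointing down it reaches from about 300 to 775 mm from the base axis. Payload 14.6 kg.
Tool frame: the origin (TCP) lies midway between the tips of the shut fingers; the grasp point (between the pads) lies grasp_offset behind it (grasp_offset is the distance from the TCP to the grasp point, in mm); z points along the fingers, y is the line along which they close (so a half turn about z gives the same grasp; the last joint's range is limited). The gripper opens to 94 mm and grips with 3 to 60 N. Pads are 16 mm wide; open, the fingers measure 119 mm over their backs; the gripper's body (75 mm by 177 mm) begins 78 mm behind the grasp point.
Start: joints at [1.249, 0.3, 1.521, -0, 1.321, -0.067], TCP at [138.626, 532.233, 205.446] pointing down, gripper open.
Joint ranges: [-3.03, 3.03], [-0.79, 2.21], [0.23, 2.52], [-1.04, 4.18], [0, 3.07], [-2.55, 2.55]. Speed limits (rad/s): [2.22, 2.22, 2.57, 3.14, 3.14, 3.14].

INTERFACE

Orientations are given as [roll, pitch, yaw] about the fixed x, y, z axes, in that order (R = Rz(yaw) Ry(pitch) Rx(roll)).
In Python, from cell import * gives the robot as it stands. The module is installed in compiled form; this text tells all that it offers.
- The arm moves only by the shell command python3 -m jog 'ROWS' [FORCE]. ROWS is JSON, a list of rows, each a list of 3 entries, a list of its own where there are three numbers: the finger opening in mm, from 0 to 94, then the shift along the tool's x, y, z in units of 50 mm (1.0 is 50 mm), then the turn about the tool's z in units of 180 degrees (1.0 is 180 degrees). In form: [[fingers, [dx, dy, dz], twist], ...]. A call has 1 to 20 rows; each row shifts and turns the commanded pose from where the row before left it, along the tool's axes as they then stand; what a row does not reach is not made up. A row lasts 1/10 s, in which the tool goes at most 50 mm and 8.59 degrees, less where a joint would pass 70% of its speed; a pose out of reach is approached as far as the arm can. A call with a number of a shift or a turn outside -1 to 1 is refused whole. A call with a gripper value outside its range is refused whole. The fingers move at their own pace and stop on an object; FORCE is the grip in N (left out, the last holds). Time passes only in rows, so rows that do not move let the fingers close. It gives the time, the measured TCP pose, the force, the opening and the grip force at its end, in the units of the state.
- read_state(): the state, without advancing time (a new reading comes with each control period).
- camera(name): name is "scene" or "top" or "wrist"; returns the picture (400x640x3 uint8, red, green, blue); there is no depth.
- calibration(name): a dict with "mtx" (3x3 intrinsics, pixels), "cam_to_world" (4x4, takes a point from camera to world coordinates); the wrist camera has in their place "hand_eye" (4x4, takes a point from camera to tool coordinates, whose origin is the TCP and whose axes are the flange's). Camera axes: x right, y down, z forward; pixel columns grow to the right and rows downward; lengths in mm; the calibration is good to about 2 mm. A picture is of the moment at which its call begins: read the wrist's pose just before it. calibration takes no time and is no camera call.
- sign_off(): hands the job in; it is judged then, once.
Trained networks look in the newest picture that a camera, given by its name, has taken for a name from the list of things; names that differ only in an ending like _2 or _b are one class to them, and where a whole thing is asked for, a point or a joint stands for the part that bears it (a point fixed in the world has none). Each returns a list of dicts, best first, with "conf" (0 to 1); they miss things now and then, are a little off and sometimes report something else, mostly with a low value. They report only what shows in the picture. A call takes as long as a camera call. They do not tell look-alikes from the thing itself.
- regions_of(camera, query): "pixels" (400x640 bool, what is visible of it) and "rect" ([centre column, centre row, width, height] in pixels, round what is visible of it).
The state is a dict: "clock": time; "joints": joint angles; "qd": joint speeds; "effort": joint torques, N m; "eef_pos": TCP position; "eef_rot": TCP orientation; "wrist_force": force on the tool from outside, world axes, zero at the start; "moment": the same for the moment, N m; "finger_gap": finger opening in mm; "finger_force": force on a finger pad.
Only numpy, scipy, OpenCV 4.12 (cv2) and the standard library are available. Lean on these libraries where they do the work, as an engineer would, in place of code of your own. Each camera call takes 0.05 s, during which the arm holds its last target. There are 200 camera calls.

TASK

Check the four piston dispensers in the rack: push each plunger straight down fully home and leave the good ones standing in the rack that way. One is blocked: when a plunger grows stiffer and stiffer as you push, do not force it, but let it spring back, lift that dispenser out by its steel collar and stand it upright in the empty white tray. Leave the bottles and the beaker where they are.

Things in the scene. Friction and masses are not known exactly. Their poses are not given: they have to be found in the camera images.
- dispenser_a: One of four like piston dispensers upright in the rack: white barrel 28 mm across, 58 mm long, then a grooved steel collar 34 mm across (58 to 76 mm above the origin) to grip it by. Origin at the centre of its underside, z up. Loose, 0.1 kg. Any of them may be blocked and stand in any bore. A free plunger slides at a steady 3 N and stays where it is left.
- plunger_a (a joint): Plunger of dispenser_a, white thumb button 24 mm across on a rod. m; 0 = out, button top 104 mm above the dispenser's origin; 0.024 = fully home, against its stop, 80 mm. Starts at 0 to 0.0025. If blocked, resistance is 2.5 N plus 0.6 N per mm below out (7 N at 7 mm), it springs back to 4 mm when let go, and pushing it past 16 mm spoils it.
- dispenser_b: One of four like piston dispensers upright in the rack: white barrel 28 mm across, 58 mm long, then a grooved steel collar 34 mm across (58 to 76 mm above the origin) to grip it by. Origin at the centre of its underside, z up. Loose, 0.1 kg. Any of them may be blocked and stand in any bore. A free plunger slides at a steady 3 N and stays where it is left.
- plunger_b (a joint): Plunger of dispenser_b, white thumb button 24 mm across on a rod. m; 0 = out, button top 104 mm above the dispenser's origin; 0.024 = fully home, against its stop, 80 mm. Starts at 0 to 0.0025. If blocked, resistance is 2.5 N plus 0.6 N per mm below out (7 N at 7 mm), it springs back to 4 mm when let go, and pushing it past 16 mm spoils it.
- dispenser_c: One of four like piston dispensers upright in the rack: white barrel 28 mm across, 58 mm long, then a grooved steel collar 34 mm across (58 to 76 mm above the origin) to grip it by. Origin at the centre of its underside, z up. Loose, 0.1 kg. Any of them may be blocked and stand in any bore. A free plunger slides at a steady 3 N and stays where it is left.
- plunger_c (a joint): Plunger of dispenser_c, white thumb button 24 mm across on a rod. m; 0 = out, button top 104 mm above the dispenser's origin; 0.024 = fully home, against its stop, 80 mm. Starts at 0 to 0.0025. If blocked, resistance is 2.5 N plus 0.6 N per mm below out (7 N at 7 mm), it springs back to 4 mm when let go, and pushing it past 16 mm spoils it.
- dispenser_d: One of four like piston dispensers upright in the rack: white barrel 28 mm across, 58 mm long, then a grooved steel collar 34 mm across (58 to 76 mm above the origin) to grip it by. Origin at the centre of its underside, z up. Loose, 0.1 kg. Any of them may be blocked and stand in any bore. A free plunger slides at a steady 3 N and stays where it is left.
- plunger_d (a joint): Plunger of dispenser_d, white thumb button 24 mm across on a rod. m; 0 = out, button top 104 mm above the dispenser's origin; 0.024 = fully home, against its stop, 80 mm. Starts at 0 to 0.0025. If blocked, resistance is 2.5 N plus 0.6 N per mm below out (7 N at 7 mm), it springs back to 4 mm when let go, and pushing it past 16 mm spoils it.
- rack: Grey plastic rack, fixed: 58 mm (x) by 226 mm (y), top 32 mm high, aluminium end cheeks. Origin on the worktop under its centre; four bores in a row at y = -78, -26, +26, +78 mm, 31 mm wide, 20 mm deep: a seated dispenser has its origin 12 mm and its collar top 88 mm above the worktop. Neighbouring collars are 18 mm apart.
- reject_tray: Small open white plastic tray for rejects, fixed to the worktop: outside 65 mm (x) by 75 mm (y), rim 32 mm high, 4 mm wide, inside 56 by 66 mm, floor 3 mm above the worktop. Origin on the worktop under its centre. Empty at the start; it may stand left or right of the rack.
- glass_beaker: Bystander: clear beaker, 56 mm diameter, 62 mm tall, standing on the other side of the rack from the tray. Origin at the centre of its underside.
- white_bottle: Bystander: white bottle with a blue cap, 56 mm diameter, 105 mm tall, close behind the rack. Origin at the centre of its underside.
- brown_bottle: Bystander: brown bottle with a black cap, 48 mm diameter, 88 mm tall, close behind the rack. Origin at the centre of its underside.
- squeeze_bottle: Bystander: white squeeze bottle with a red bent spout, 60 by 86 mm, 158 mm tall, behind the other bottles. Origin at the centre of its underside.
Not all that is in view belongs to the job. What is shaped like the dispenser_c but blue is not meant.

How it is judged:
By the outcome, as a careful person would: the job done as asked, in the order asked, and still so for the second after the job is handed in, with the robot touching nothing.
It also fails if it takes over 61 s, if anything falls off the work surface, if the arm or the gripper's body presses on something with over 40 N, if the wrist force passes 120 N, or if a joint passes its speed limit or range.

## Working session

There is one attempt and no reset: what is moved stays moved. The work goes in short steps, Python scripts to look and compute and a shell command to move; the robot and the scene stay as the last step left them, time stands still between calls to the robot, and variables do not carry over. Pictures are saved under pics/ and viewed, at most 10 in all, crops included, and the job is handed in when it is done.

```bash
mkdir -p pics
cat > h.py <<'E'
from cell import *
import numpy as np, cv2
from scipy.spatial.transform import Rotation as R
def cam(name):
    c=calibration(name); K=np.array(c["mtx"])
    if name=="wrist":
        s=read_state(); T=np.eye(4); T[:3,:3]=R.from_euler("xyz",s["eef_rot"]).as_matrix(); T[:3,3]=s["eef_pos"]
        return K,T@np.array(c["hand_eye"])
    return K,np.array(c["cam_to_world"])
def atz(K,T,u,v,z):
    d=T[:3,:3]@np.linalg.solve(K,[u,v,1]); o=T[:3,3]; return o+d*(z-o[2])/d[2]
def proj(K,T,p):
    q=np.linalg.inv(T)@np.append(p,1); w=K@q[:3]; return w[:2]/w[2]
def shot(name,f):
    k=cam(name); im=camera(name); cv2.imwrite("pics/"+f,im[:,:,::-1]); return k,im
E
python3 - <<'E'
from h import *
print(read_state())
for n in("scene","top"):
    k,im=shot(n,n+"1.png"); print(n,k[1][:3,3].round(),k[1][:3,2].round(2))
    for q in("dispenser_a","plunger_a","rack","reject_tray","glass_beaker","white_bottle","brown_bottle","squeeze_bottle"):
        for r in regions_of(n,q)[:7]: print(q,round(r["conf"],2),np.round(r["rect"]))
E
```

```text
{'clock': 0.0, 'joints': array([ 1.24938070e+00,  3.00470926e-01,  1.52155932e+00,  2.62618635e-06,
        1.32071874e+00, -6.66166938e-02]), 'qd': array([ 0.00066863, -0.0031699 , -0.00220235,  0.00047794,  0.00069879,
       -0.00072012]), 'effort': array([-5.91348726e-04, -5.31809950e+01, -3.52727580e+01,  7.08236382e-02,
        2.43831240e-02, -1.15288944e-04]), 'eef_pos': array([138.55700561, 531.99350421, 204.89563738]), 'eef_rot': array([-3.14043906e+00, -7.95120042e-05,  2.88679302e+00]), 'wrist_force': array([-0.60999374, -0.02000706, -0.18992877]), 'moment': array([-0.05337956,  0.00903203,  0.00374292]), 'finger_force': 0.0, 'finger_gap': 93.65538130053794}
scene [-300. -829.  735.] [ 0.65  0.59 -0.47]
dispenser_a 0.68 [363. 205.  17.  34.]
dispenser_a 0.64 [310. 202.  12.  31.]
dispenser_a 0.64 [293. 199.  10.  32.]
dispenser_a 0.59 [303. 219.  68.  34.]
dispenser_a 0.58 [279. 193.   8.  34.]
dispenser_a 0.56 [322. 206.  15.  34.]
plunger_a 0.58 [363. 192.  11.  12.]
plunger_a 0.46 [305. 193.   4.  14.]
plunger_a 0.38 [281. 183.   3.   2.]
plunger_a 0.36 [322. 197.   6.
[... 234 characters left out ...]
n_bottle 0.43 [332. 198.  16.  37.]
squeeze_bottle 0.82 [330. 174.  20.  40.]
squeeze_bottle 0.46 [279. 193.  11.  33.]
top [ 402.   19. 1113.] [ 0.2   0.   -0.98]
dispenser_a 0.59 [355. 208.  10.  12.]
dispenser_a 0.57 [333. 213.  12.  11.]
dispenser_a 0.48 [314. 211.  18.  17.]
dispenser_a 0.47 [372. 170.  15.  21.]
plunger_a 0.51 [291. 210.  13.  11.]
plunger_a 0.42 [334. 207.  12.  12.]
plunger_a 0.41 [375. 164.   9.   7.]
plunger_a 0.39 [312. 209.  11.   9.]
rack 0.85 [324. 216.  83.  27.]
reject_tray 0.77 [238. 246.  34.  32.]
glass_beaker 0.83 [444. 230.  29.  21.]
white_bottle 0.97 [337. 181.  25.  22.]
brown_bottle 0.89 [310. 180.  19.  23.]
squeeze_bottle 0.73 [309. 148.  30.  31.]
```

```bash
python3 -c "
import cv2,numpy as np
a=cv2.imread('pics/scene1.png');b=cv2.imread('pics/top1.png')
cv2.imwrite('pics/both.png',cv2.resize(np.vstack([a,b]),(480,600),interpolation=cv2.INTER_AREA))"
```

```text
(no output)
```

View pics/top1.png

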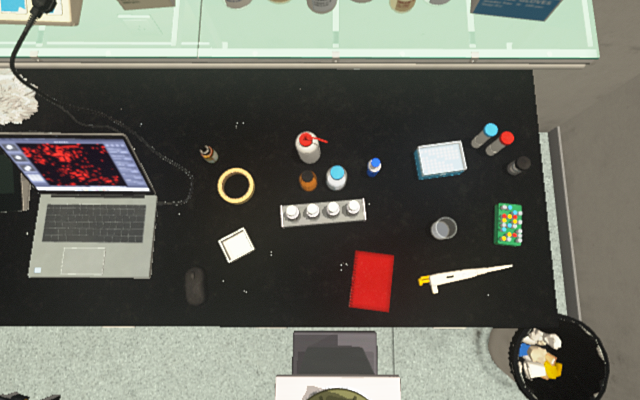

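View pics/scene1.png

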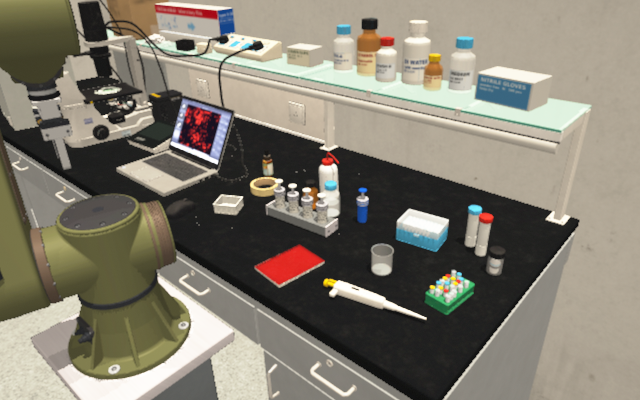

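The top view shows white dispensers in the rack at about (292,211), (313,210), (333,209) and (353,207). The blue look-alike stands at (374,168), outside the rack, so it is excluded. The empty white tray is at (238,246) and the beaker at (444,229). The brown and white bottles are behind the rack at (308,181) and (336,178), with the squeeze bottle at (308,148).

Run:
```python
from h import *
K,T=cam("top"); im=cv2.imread("pics/top1.png")
for u,v in((292,210),(313,209),(333,208),(353,206)): print("btn",atz(K,T,u,v,115).round())
for n,u,v,z in(("tray",237,245,25),("beaker",444,229,40),("white",337,174,105),("brown",309,179,80),("sq",308,146,120)): print(n,atz(K,T,u,v,z).round())
r=regions_of("top","rack")
print(r[0]["conf"], cv2.minAreaRect(np.argwhere(r[0]["pixels"])[:,::-1].astype(np.float32)))
print(calibration("wrist")["hand_eye"])
s=read_state();print(s["eef_rot"]); import cell; print([getattr(cell,n) for n in dir(cell) if "grasp" in n])
```

```text
btn [562. 115. 115.]
btn [565.  63. 115.]
btn [567.  13. 115.]
btn [573. -37. 115.]
tray [482. 267.  25.]
beaker [ 524. -281.   40.]
white [657.   3. 105.]
brown [650.  75.  80.]
sq [726.  77. 120.]
0.85 ((322.66607666015625, 213.15948486328125), (23.04347801208496, 84.72377014160156), 85.03025817871094)
[[ 8.02982885e-04 -9.63788850e-01 -2.66665348e-01  7.69512371e+01]
 [ 9.99999236e-01  1.02445119e-03 -6.91399763e-04 -4.51987883e-01]
 [ 9.39549015e-04 -2.66664590e-01  9.63788936e-01 -1.78790907e+02]
 [ 0.00000000e+00  0.00000000e+00  0.00000000e+00  1.00000000e+00]]
[-3.14158259e+00  2.29700005e-05  2.88681869e+00]
[18.8]
```

```bash
python3 -m jog '[[0,[-0.76,-0.531,0],0],[0,[-0.76,-0.531,0],0],[0,[-0.76,-0.531,0],0],[0,[-0.76,-0.531,0],0],[0,[-0.76,-0.531,0],0],[0,[-0.76,-0.531,0],0],[0,[-0.76,-0.531,0],0],[0,[-0.76,-0.531,0],0],[0,[-0.76,-0.531,0],0],[0,[-0.76,-0.531,0],0],[0,[-0.76,-0.531,0],0],[0,[-0.76,-0.531,0],0],[0,[-0.76,-0.531,0],0],[0,[-0.76,-0.531,0],0],[0,[0,0,0],-0.0345],[0,[0,0,0],-0.0345],[0,[0,0,0],-0.0345],[0,[0,0,0],0],[0,[0,0,0],0]]'
python3 - <<'E'
from h import *
s=read_state(); print(s["eef_pos"],s["eef_rot"],s["wrist_force"],s["clock"])
k,im=shot("wrist","w1.png")
for q in("dispenser_a","plunger_a","rack"):
    for r in regions_of("wrist",q)[:6]:
        u,v,w,h=r["rect"]; print(q,round(r["conf"],2),np.round(r["rect"]),atz(*k,u,v,115).round(1))
E
```

```text
clock: 2.85
eef_pos: [559.8, 38.5, 205.5]
eef_rot: [-3.142, 0.0, -3.074]
wrist_force: [-0.1, -0.3, -0.1]
finger_gap: 0.9
finger_force: 0.0
[559.76124836  38.46836659 205.4735247 ] [-3.14158149e+00  4.02255019e-05 -3.07437466e+00] [-0.09366454 -0.25770157 -0.10426515] 2.85
dispenser_a 0.94 [342. 202.  32.  49.] [555.5  60.1 115. ]
dispenser_a 0.94 [193. 287.  53.  59.] [650.6 -75.8 115. ]
dispenser_a 0.9 [393. 203.  45.  51.] [553.4 106.1 115. ]
dispenser_a 0.89 [240. 204.  42.  51.] [564.1 -31.1 115. ]
dispenser_a 0.63 [291. 203.  41.  44.] [559.8  15.2 115. ]
dispenser_a 0.6 [290. 214.  24.  23.] [570.3  14.2 115. ]
plunger_a 0.88 [180. 304.  25.  24.] [670.7 -89.4 115. ]
plunger_a 0.83 [289. 214.  27.  25.] [569.7  13.6 115. ]
plunger_a 0.65 [232. 215.  26.  23.] [574.6 -37.5 115. ]
plunger_a 0.63 [404. 213.  27.  27.] [562.3 117.3 115. ]
plunger_a 0.56 [346. 212.  27.  27.] [564.7  65.1 115. ]
rack 0.83 [318. 190. 201.  54.] [546.6  38.6 115. ]
```

View pics/w1.png

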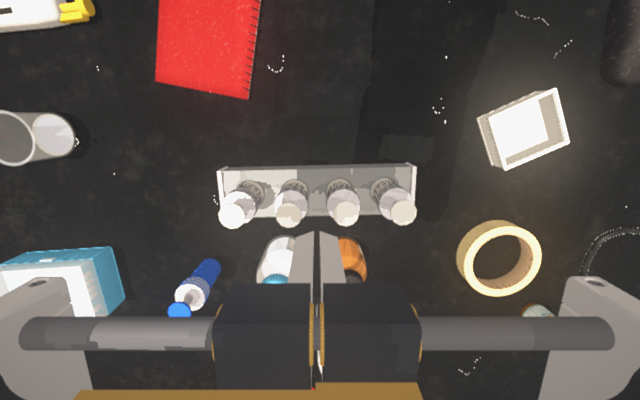

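The wrist view shows four white buttons in the rack at (231,215), (289,214), (345,212) and (404,213). The blue decoy is at (195,285), off the rack. The tray is at (525,130) and empty, with the bottles just behind the rack. I'll start with the rightmost dispenser (y ≈ -38).

```bash
python3 -m jog '[[0,[-0.084,-0.778,0],0],[0,[-0.084,-0.778,0],0],[0,[0,0,0.7],0],[0,[0,0,0.7],0],[0,[0,0,0.35],0],[0,[0,0,0],0],[0,[0,0,0],0]]'
python3 - <<'E'
from h import *
k,im=shot("wrist","w2.png"); cv2.imwrite("pics/w2c.png",cv2.resize(im[150:350,150:490,::-1],None,fx=2,fy=2))
s=read_state()["eef_pos"];print(proj(*k,s))
E
```

```text
clock: 3.75
eef_pos: [573.9, -38.5, 118.8]
eef_rot: [-3.141, 0.001, -3.072]
wrist_force: [-0.2, -0.6, 0.4]
finger_gap: 0.6
finger_force: 0.0
[317.46597168 245.89082466]
```

View pics/w2c.png

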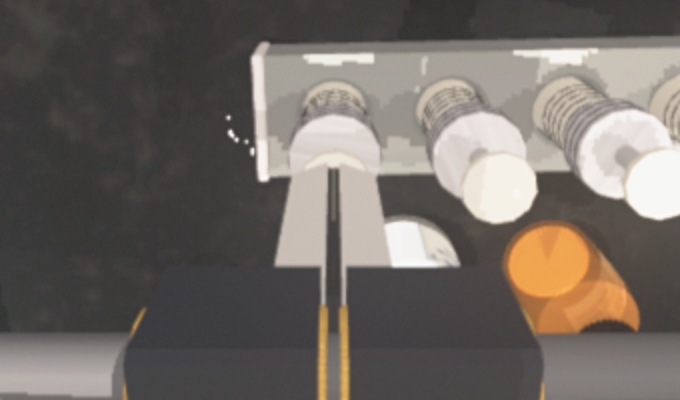

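The fingers are centred on the button, which still shows as a small sliver in front of them. I'll push gently.

```bash
python3 -m jog '[[0,[0,0,0.05],0],[0,[0,0,0.05],0],[0,[0,0,0.04],0],[0,[0,0,0],0]]' | grep -E "pos|wrist"; python3 -m jog '[[0,[0,0,0.04],0],[0,[0,0,0.04],0],[0,[0,0,0],0]]'| grep -E "pos|wrist"
```

```text
eef_pos: [573.9, -38.6, 111.3]
wrist_force: [0.3, -0.3, 2.8]
eef_pos: [573.9, -38.6, 107.3]
wrist_force: [0.1, 0.4, 4.5]
```

```bash
python3 -m jog '[[0,[0,0,0],0],[0,[0,0,0],0]]'| grep -E "pos|wrist";python3 -m jog '[[0,[0,0,0.04],0],[0,[0,0,0],0],[0,[0,0,0],0]]'| grep -E "pos|wrist"
```

```text
eef_pos: [573.9, -38.6, 107.3]
wrist_force: [-0.4, 0.2, 6.5]
eef_pos: [573.9, -38.6, 105.4]
wrist_force: [-0.8, -1.0, 7.2]
```

```bash
cat > f.py <<'E'
from h import *
v=[]
for i in range(8):
    camera("wrist"); s=read_state(); v.append(s["wrist_force"][2])
print(s["clock"],s["eef_pos"].round(1),np.round(v,1),np.mean(v).round(2))
E
python3 f.py
```

```text
5.4 [573.9 -38.6 105.4] [6.7 5.9 5.7 6.2 5.5 6.3 6.1 6.9] 6.17
```

```bash
python3 -m jog '[[0,[0,0,-0.06],0],[0,[0,0,0],0],[0,[0,0,0],0]]'| grep -E "pos|wrist"; python3 f.py; python3 -m jog '[[0,[0,0,-0.2],0],[0,[0,0,0],0],[0,[0,0,0],0]]'| grep -E "pos|wrist"; python3 f.py
```

```text
eef_pos: [573.9, -38.6, 108.4]
wrist_force: [-0.1, -0.2, 7.5]
6.1 [573.9 -38.6 108.4] [6.8 6.8 5.3 6.3 6.4 7.5 6.2 7.1] 6.56
eef_pos: [573.5, -38.6, 118.0]
wrist_force: [-0.7, -0.2, -0.7]
6.8 [573.6 -38.6 117.8] [-0.7 -0.3  0.   0.1  0.1 -1.   0.4  0.2] -0.14
```

Run:
```python
from h import *
k,im=shot("wrist","w3.png"); a=cv2.imread("pics/w2.png")[180:260,260:400]; b=im[180:260,260:400,::-1]
cv2.imwrite("pics/w3c.png",cv2.resize(np.hstack([a,b]),None,fx=2.8,fy=2.8))
```

```text
(no output)
```

View pics/w3c.png

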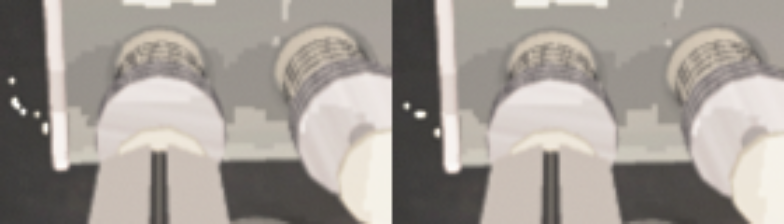

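The right crop, taken after the push, shows the button back at nearly its old height, so it sprang back. The stiff, returning force means this dispenser is blocked. I'll test the next one to compare.

```bash
python3 -m jog '[[0,[0,0,-0.1],0],[0,[0,0.52,0],0],[0,[0,0.52,0],0],[0,[0,0,0.1],0],[0,[0,0,0.1],0],[0,[0,0,0.08],0],[0,[0,0,0],0],[0,[0,0,0],0]]'| grep -E "pos|wrist"; python3 f.py;  python3 -m jog '[[0,[0,0,0.04],0],[0,[0,0,0.04],0],[0,[0,0,0],0],[0,[0,0,0],0]]'| grep -E "pos|wrist"; python3 f.py
```

```text
eef_pos: [569.9, 12.7, 108.7]
wrist_force: [0.5, -0.5, -0.1]
8.05 [570.   13.3 109. ] [-1.1  0.  -0.6  0.4  0.2 -0.3 -0.4 -0.8] -0.32
eef_pos: [569.8, 13.3, 104.8]
wrist_force: [-0.7, -0.1, -1.2]
8.85 [569.9  13.3 104.9] [-0.3  0.8  0.2  0.2 -0.7 -0.1  0.2 -0.3] 0.01
```

```bash
python3 -m jog '[[0,[0,0,0.04],0],[0,[0,0,0.04],0],[0,[0,0,0.04],0],[0,[0,0,0.04],0]]'| grep -E "pos|wrist";  python3 -m jog '[[0,[0,0,0.04],0],[0,[0,0,0.02],0]]'| grep -E "pos|wrist"; python3 -m jog '[[0,[0,0,0.02],0],[0,[0,0,0],0]]'| grep -E "pos|wrist"; python3 f.py
```

```text
eef_pos: [570.0, 13.3, 96.9]
wrist_force: [0.0, -0.5, 3.0]
eef_pos: [569.9, 13.3, 93.7]
wrist_force: [0.6, -0.5, 2.4]
eef_pos: [569.9, 13.3, 92.7]
wrist_force: [0.4, 0.3, 0.9]
10.05 [569.9  13.3  92.9] [-0.6 -0.2  0.2  0.5  0.5  0.6  0.1 -0.3] 0.12
```

```bash
python3 -m jog '[[0,[0,0,0.02],0],[0,[0,0,0],0]]'| grep -E "pos|wrist"; python3 -m jog '[[0,[0,0,0.015],0],[0,[0,0,0],0]]'| grep -E "pos|wrist"
```

```text
eef_pos: [570.2, 13.3, 92.3]
wrist_force: [-0.3, -0.6, 3.8]
eef_pos: [570.5, 13.3, 92.2]
wrist_force: [-0.6, 0.3, 10.3]
```

```bash
python3 -m jog '[[0,[0,0,-0.35],0],[0,[0,0,-0.35],0],[0,[0.005,0.52,0],0],[0,[0.005,0.52,0],0],[0,[0,0,0],0],[0,[0,0,0.14],0],[0,[0,0,0.1],0],[0,[0,0,0.05],0],[0,[0,0,0.05],0],[0,[0,0,0.05],0]]'| grep -E "pos|wrist"; python3 f.py;  python3 -m jog '[[0,[0,0,0.05],0],[0,[0,0,0.05],0],[0,[0,0,0],0]]'| grep -E "pos|wrist"
```

```text
eef_pos: [565.9, 64.8, 106.6]
wrist_force: [-0.2, -0.8, 1.8]
11.85 [565.8  65.1 106.7] [ 2.2 -0.   0.7  1.2 -1.6 -0.3  0.2  1.1] 0.4
eef_pos: [565.7, 65.1, 101.4]
wrist_force: [0.4, 1.0, -0.3]
```

Free. I'll take it fully home (0.21 more units at the same commanded depth).

```bash
python3 -m jog '[[0,[0,0,0.05],0],[0,[0,0,0.05],0],[0,[0,0,0.05],0],[0,[0,0,0.035],0],[0,[0,0,0.02],0],[0,[0,0,0],0],[0,[0,0,0],0]]'| grep -E "pos|wrist"
```

```text
eef_pos: [566.3, 65.1, 92.2]
wrist_force: [-0.7, -1.1, 9.1]
```

```bash
python3 -m jog '[[0,[0,0,-0.35],0],[0,[0,0,-0.35],0],[0,[0.005,0.52,0],0],[0,[0.005,0.52,0],0],[0,[0,0,0],0],[0,[0,0,0.14],0],[0,[0,0,0.1],0],[0,[0,0,0.05],0],[0,[0,0,0.05],0],[0,[0,0,0.05],0]]'| grep -E "pos|wrist"; python3 f.py;  python3 -m jog '[[0,[0,0,0.05],0],[0,[0,0,0.05],0]]'| grep -E "pos|wrist"
```

```text
eef_pos: [561.8, 116.6, 106.8]
wrist_force: [-0.3, 0.2, 2.9]
14.25 [561.6 117.  106.9] [ 1.5 -0.3  0.7  0.2  0.1  0.6  0.4 -0.7] 0.33
eef_pos: [561.8, 117.0, 102.0]
wrist_force: [-0.1, 0.4, 3.9]
```

```bash
python3 -m jog '[[0,[0,0,0.05],0],[0,[0,0,0.05],0],[0,[0,0,0.05],0],[0,[0,0,0.035],0],[0,[0,0,0.02],0],[0,[0,0,0],0],[0,[0,0,0],0]]'| grep -E "pos|wrist"; python3 -m jog '[[0,[0,0,-0.5],0],[60,[0,0,-1],0],[60,[0,0,-0.5],0],[60,[-0.005,-0.78,0],0],[60,[-0.005,-0.78,0],0],[60,[-0.005,-0.78,0],0],[60,[-0.005,-0.78,0],0],[60,[0,0,0],0]]'
python3 - <<'E'
from h import *
s=read_state(); print(s["joints"].round(2))
k,im=shot("wrist","w4.png")
for q in("plunger_a","reject_tray"):
    for r in regions_of("wrist",q)[:6]:
        u,v,w,h=r["rect"]; print(q,round(r["conf"],2),np.round(r["rect"]),atz(*k,u,v,112).round(1),atz(*k,u,v,92).round(1),atz(*k,u,v,30).round(1))
E
```

```text
eef_pos: [562.0, 117.0, 92.2]
wrist_force: [-0.2, 0.1, 6.8]
clock: 15.95
eef_pos: [573.5, -42.3, 191.2]
eef_rot: [-3.141, -0.001, -3.075]
wrist_force: [-0.5, -1.0, 0.1]
finger_gap: 52.9
finger_force: 0.0
[-0.14  0.37  1.47 -0.    1.31 -1.77]
plunger_a 0.92 [322. 211.  24.  25.] [575.3 -37.8 112. ] [581.4 -37.   92. ] [600.3 -34.5  30. ]
plunger_a 0.88 [489. 201.  26.  25.] [557.  103.5 112. ] [561.7 115.3  92. ] [576.1 151.7  30. ]
plunger_a 0.85 [432. 200.  27.  22.] [559.4  55.1 112. ] [564.2  63.1  92. ] [579.3  88.   30. ]
plunger_a 0.72 [378. 202.  26.  24.] [564.1   9.1 112. ] [569.3  13.5  92. ] [585.5  27.3  30. ]
plunger_a 0.54 [263. 308.   6.  14.] [674.6 -86.5 112. ] [688.4 -89.5  92. ] [731.2 -98.7  30. ]
reject_tray 0.74 [599. 125.  83.  80.] [488.4 177.9 112. ] [487.8 195.4  92. ] [485.8 249.8  30. ]
```

View pics/w4.png

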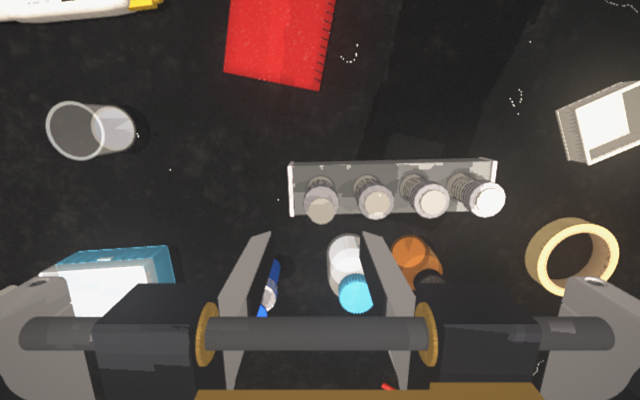

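The three home plungers (buttons near (376,204), (431,200) and (487,198)) sit low. The blocked one at (321,207) is still up. I'll turn the gripper 90° so the fingers close across the rack, clear of the neighbours.

```bash
python3 -m jog '[[60,[0,0,0],0.0455],[60,[0,0,0],0.0455],[60,[0,0,0],0.0455],[60,[0,0,0],0.0455],[60,[0,0,0],0.0455],[60,[0,0,0],0.0455],[60,[0,0,0],0.0455],[60,[0,0,0],0.0455],[60,[0,0,0],0.0455],[60,[0,0,0],0.0455],[60,[0,0,0],0.045],[60,[0,0,0.6],0],[60,[0,0,0.4],0],[60,[0,0,0],0],[60,[0,0,0],0]]'
python3 - <<'E'
from h import *
k,im=shot("wrist","w5.png")
for r in regions_of("wrist","plunger_a")[:6]:
        u,v,w,h=r["rect"]; print(round(r["conf"],2),np.round(r["rect"]),atz(*k,u,v,112).round(1))
E
```

```text
clock: 17.6
eef_pos: [573.8, -37.7, 142.3]
eef_rot: [3.142, -0.0, 1.642]
wrist_force: [-1.1, 0.7, -0.1]
finger_gap: 60.2
finger_force: 0.0
0.94 [320. 151.  32.  32.] [572.9  16.6 112. ]
0.8 [318.  75.  34.  37.] [568.3  63.5 112. ]
0.78 [320. 227.  36.  33.] [576.6 -37.3 112. ]
0.69 [315.   7.  33.  15.] [563.8 100.5 112. ]
0.2 [315.  20.  50.  39.] [563.9  94.1 112. ]
```

View pics/w5.png

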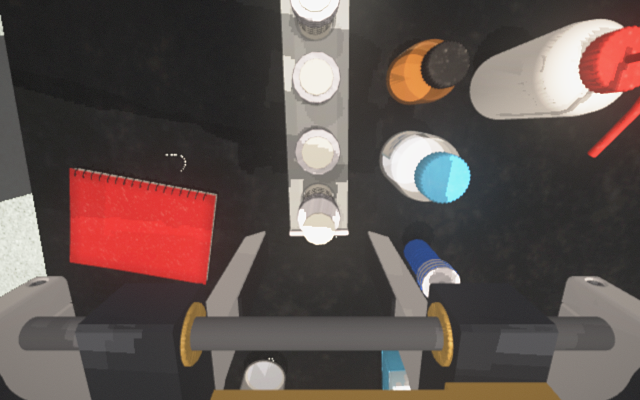

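The picture shows the blocked dispenser centred between the fingers at (319,225), with the bottles clear. Next I descend, grip and lift.

```bash
python3 -m jog '[[60,[0,0.02,0.5],0],[60,[0,0,0.5],0],[60,[0,0,0.4],0],[60,[0,0,0.24],0],[60,[0,0,0],0],[60,[0,0,0],0]]' 20; python3 -m jog '[[30,[0,0,0],0],[30,[0,0,0],0],[30,[0,0,0],0],[30,[0,0,0],0],[30,[0,0,0],0],[30,[0,0,0],0]]'
```

```text
clock: 18.3
eef_pos: [575.2, -38.5, 60.9]
eef_rot: [3.14, 0.0, 1.641]
wrist_force: [0.1, -0.6, 0.4]
finger_gap: 60.0
finger_force: 0.0
clock: 18.9
eef_pos: [574.8, -38.5, 60.0]
eef_rot: [3.141, 0.0, 1.641]
wrist_force: [-0.8, -1.0, 4.2]
finger_gap: 33.3
finger_force: 20.0
```

```bash
python3 -m jog '[[30,[0,0,-0.2],0],[30,[0,0,-0.5],0],[30,[0,0,-0.6],0],[30,[0,0,-0.6],0],[30,[0,0,-0.5],0],[30,[0.2,-0.05,0],0],[30,[0.5,-0.12,0],0],[30,[0.7,-0.16,0],0],[30,[0.7,-0.16,0],0],[30,[0.7,-0.16,0],0],[30,[0.7,-0.16,0],0],[30,[0.5,-0.15,0],0],[30,[0.3,-0.15,0],0],[30,[0,0,0],0],[30,[0,0,0],0],[30,[0,0,0],0]]'
python3 - <<'E'
from h import *
k,im=shot("wrist","w6.png")
for r in regions_of("wrist","reject_tray")[:2]:
    m=cv2.minAreaRect(np.argwhere(r["pixels"])[:,::-1].astype(np.float32))
    print(r["conf"],r["rect"],m,[atz(*k,*p,30).round(1) for p in cv2.boxPoints(m)],atz(*k,*m[0],25))
k,im=shot("top","t6.png")
for r in regions_of("top","reject_tray")[:2]: print(r["conf"],r["rect"],atz(*k,*r["rect"][:2],20))
E
```

```text
clock: 20.5
eef_pos: [504.2, 171.5, 179.3]
eef_rot: [-3.141, 0.0, 1.641]
wrist_force: [0.6, -0.1, -1.5]
finger_gap: 33.5
finger_force: 20.0
0.97 [301.4, 91.5, 89.1, 98.7] ((301.61407470703125, 90.88522338867188), (80.22496795654297, 67.04353332519531), 65.37643432617188) [array([435.9, 287.8,  30. ]), array([493.4, 316.6,  30. ]), array([531.8, 252.2,  30. ]), array([471.6, 220.1,  30. ])] [482.69170395 270.64955305  25.        ]
0.61 [232.7, 242.8, 17.4, 18.6] [488.08971785 280.38673969  20.        ]
```

View pics/w6.png

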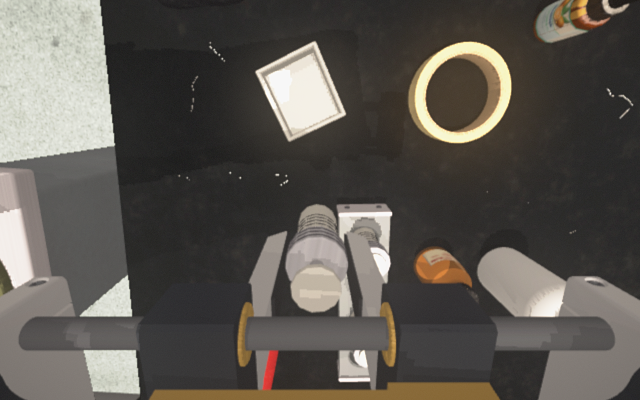

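The empty tray is at (301,90), about (483, 268) in the world, and the dispenser hangs upright in the fingers. I'll go over the tray and lower it.

```bash
python3 -m jog '[[30,[0.3,-0.04,0],0],[30,[0.6,-0.09,0],0],[30,[0.6,-0.09,0],0],[30,[0.3,-0.05,0],0],[30,[0.15,-0.02,0],0],[30,[0,0,0.3],0],[30,[0,0,0.6],0],[30,[0,0,0.6],0],[30,[0,0,0.5],0],[30,[0,0,0.3],0],[30,[0,0,0.1],0],[30,[0,0,0.08],0],[30,[0,0,0],0],[30,[0,0,0],0],[30,[0,0,0],0]]'; python3 -m jog '[[30,[0,0,0.03],0],[30,[0,0,0],0],[30,[0,0,0],0]]'|grep -E "pos|wrist"; python3 f.py
```

```text
clock: 22.2
eef_pos: [483.2, 268.4, 56.4]
eef_rot: [3.14, -0.0, 1.641]
wrist_force: [-0.3, -0.0, -0.8]
finger_gap: 33.5
finger_force: 20.0
eef_pos: [482.8, 268.3, 54.2]
wrist_force: [-0.9, -0.1, -1.4]
22.9 [482.8 268.3  54.2] [-1.6 -1.  -2.  -2.  -1.8 -1.9 -2.2 -1.5] -1.76
```

```bash
python3 -m jog '[[30,[0,0,0.03],0],[30,[0,0,0.01],0],[30,[0,0,0],0],[30,[0,0,0],0]]'|grep -E "pos|wrist"; python3 f.py; python3 -m jog '[[30,[0,0,0.015],0],[30,[0,0,0],0],[30,[0,0,0],0]]'|grep -E "pos|wrist"; python3 f.py
```

```text
eef_pos: [482.8, 268.3, 52.2]
wrist_force: [0.9, -0.7, -1.4]
23.7 [482.8 268.3  52.2] [-1.9 -1.5 -2.4 -1.  -0.9 -1.7 -1.4 -1.1] -1.5
eef_pos: [482.8, 268.3, 51.4]
wrist_force: [-0.0, 0.2, -1.4]
24.4 [482.8 268.3  51.4] [-1.4 -0.9 -1.  -0.9 -1.1 -1.5 -1.3 -0.4] -1.06
```

```bash
python3 -m jog '[[30,[0,0,0.012],0],[30,[0,0,0],0],[30,[0,0,0],0],[30,[0,0,0],0]]'|grep -E "pos|wrist"; python3 f.py
```

```text
eef_pos: [482.9, 268.3, 51.0]
wrist_force: [-0.6, -0.1, 3.5]
25.2 [482.9 268.4  51. ] [4.  3.1 4.1 4.1 3.8 3.7 5.3 4.7] 4.09
```

Contact with the tray floor. I'll release and rise clear.

```bash
python3 -m jog '[[40,[0,0,0],0],[50,[0,0,0],0],[60,[0,0,0],0],[60,[0,0,0],0],[60,[0,0,0],0],[60,[0,0,-0.2],0],[60,[0,0,-0.5],0],[60,[0,0,-0.7],0],[60,[0,0,-0.8],0],[60,[0,0,-0.8],0],[60,[-0.5,0,0],0],[60,[-0.8,0,0],0],[60,[-0.7,0,0],0],[60,[0,0,0],0],[60,[0,0,0],0]]'
python3 - <<'E'
from h import *
k,im=shot("wrist","w7.png"); k2,im2=shot("scene","s7.png")
a=cv2.resize(im2[150:250,200:400],(640,320)); cv2.imwrite("pics/c7.png",np.vstack([im[:280],a])[:,:,::-1])
E
```

```text
clock: 26.7
eef_pos: [490.0, 168.2, 201.6]
eef_rot: [3.141, -0.0, 1.64]
wrist_force: [-0.8, 0.5, -0.2]
finger_gap: 60.2
finger_force: 0.0
```

View pics/c7.png

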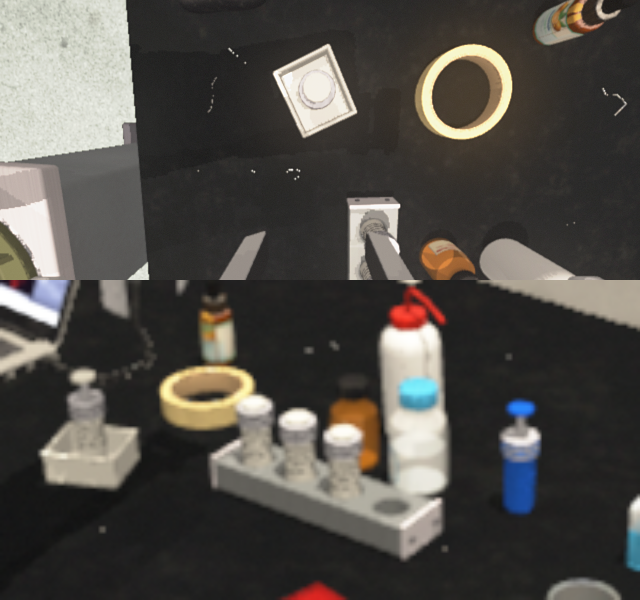

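The blocked dispenser stands upright in the tray at (85,420) in the lower view, with its button up. The other three are seated with their buttons home at (255,405), (297,420) and (343,435), and the bottles have not moved.

```bash
python3 -c "
from cell import *
print(sign_off())"
```

```text
the job is handed in; nothing more can be done
None
```

The job is handed in: three good dispensers are pushed home and left in the rack, and the blocked one (rightmost bore, pushed about 11 mm) stands upright in the white tray; the bottles look untouched, the beaker was not approached, and the clock read about 27 s.

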